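# Find the perished heel pad and flag it

## Robot

A 6-joint arm with a two-finger parallel gripper is mounted at the origin on the work surface. World frame = base frame: x ahead of the robot, y to its left, z up, the work surface at z = 0. Lengths are in m, angles in rad, forces in N, time in s.
With the tool pointing down it reaches from about 0.275 to 0.75 m from the base axis. Payload 10.2 kg.
Tool frame: the origin (TCP) lies midway between the tips of the shut fingers; the grasp point (between the pads) lies 19 mm behind it; y points along the fingers, x is the direction in which the jaws open and shut, and the axes are right-handed (so a half turn about y gives the same grasp; the last joint's range is limited). The gripper opens to 88 mm and grips with 3 to 60 N. Pads are 18 mm wide; open, the fingers measure 123 mm over their backs; the gripper's body (75 mm by 187 mm) begins 45 mm behind the grasp point.
Start: joints at [-0.223, 0.313, 1.498, -0, 1.331, -0.223], TCP at [0.525, -0, 0.239] pointing down, gripper open.
Joint ranges: [-2.94, 2.94], [-0.97, 2.17], [0.19, 2.56], [-1.23, 4.37], [0.02, 3.11], [-2.88, 2.88]. Speed limits (rad/s): [2.39, 2.39, 3.01, 3.14, 3.14, 3.14].

## Interface

Orientations are given as a rotation vector (axis times angle).
In Python, from station import manip, snapshot, camera_model gives the robot as it stands. Calls block until the motion is done:
- manip.goto(position, orientation): joint-space move of the TCP to a pose.
- manip.move_l(position, feed=0.15, rot=None): straight line of the TCP; rot=None keeps the orientation; feed is the mean speed in m/s.
- manip.movej(angles): joint-space move.
- manip.command_gripper(opening, effort=None): finger opening in m; effort is the grip in N (None keeps the last); returns when the fingers have stopped.
- manip.dwell(seconds).
- manip.inverse_kinematics(position, orientation): joint angles nearest the present ones, or None.
- snapshot(name): name is "scene" or "side" or "wrist"; returns the picture (384x512x3 uint8, red, green, blue); there is no depth.
- camera_model(name): a dict with "mtx" (3x3 intrinsics, pixels), "camera_from_world" (4x4, takes a point from world to camera coordinates); the wrist camera has in their place "mount" (4x4, takes a point from camera to tool coordinates, whose origin is the TCP and whose axes are the tool frame's). Camera axes: x right, y up, looking along -z (the intrinsics and any distortion apply to the point x, -y, -z); pixel columns grow to the right and rows downward; lengths in m; the calibration is good to about 2 mm. A picture is of the moment at which its call begins: read the wrist's pose just before it. camera_model takes no time and is no camera call.
A pose or a line that the arm cannot do raises manip.IKError and nothing moves.
- manip.finish_job(): hands the job in, once; it reports no verdict.
Readings, each from a call of its own:
- manip.current_clock(): time.
- manip.current_qpos(): joint angles.
- manip.current_qd(): joint speeds.
- manip.current_effort(): joint torques, N m.
- manip.current_eef_pos(): TCP position.
- manip.current_orientation(): TCP orientation.
- manip.current_wrist_force(): force on the tool from outside, world axes, zero at the start.
- manip.current_torque(): the same for the moment, N m.
- manip.current_width(): finger opening in m.
Only numpy, scipy, OpenCV 4.12 (cv2) and the standard library are available. Lean on these libraries where they do the work, as an engineer would, in place of code of your own. Each camera call takes 0.05 s, during which the arm holds its last target. There are 200 camera calls.

## Task

One of the three round rubber heel pads in the wooden board has gone soft. Push the pin tester's sprung pin gently into the pads to find the one that sinks deepest, stand the tester back on its round stand, and then set the polish tin gently down flat on the soft pad, centred over it, to flag it. Leave the other things where they are.

Things in the scene. Friction and masses are not known exactly. Their poses are not given: they have to be found in the camera images.
- rack: fixed wooden board 90 (x) x 240 (y) x 32 mm high; origin at the centre of its underside, y along its length. Three round sockets 29 mm wide hold alike black rubber heel pads, 26 mm across and flat-topped, which stand 2 mm above the board's top (at 34 mm). Pads give straight down like springs, up to 8 mm: the soft one about 0.6 N per mm, the two sound ones 3 and 5 N per mm (all after some 0.3 N). Which pad is soft changes from run to run and cannot be seen
- rack_hole0 (a point): centre of the socket mouth at the board's +y end, level with the board's top (32 mm up)
- rack_hole1 (a point): centre of the middle socket mouth, level with the board's top; the sockets are 75 mm apart
- rack_hole2 (a point): centre of the socket mouth at the board's -y end, level with the board's top
- pad_soft (a joint): how far the soft pad, whichever it is, is pressed down now, in m; about 0 when untouched
- tester: loose hand-held pin tester, 150 g, 77 mm tall: a round steel foot 40 mm across and 8 mm thick, above it a black plastic barrel 26 x 26 mm square (sides along x and y) from 8 to 74 mm height, a small white round dial on its -x side. Origin at the centre of the foot's underside, z up. A sprung steel pin 7 mm thick sticks out 7 mm below the foot; it starts upright on the stand with the pin in the stand's hole
- pin (a joint): how far the pin is pushed up into the tester, in m: 0 fully out, at most 0.010; the spring takes 0.4 N plus 1 N per mm. With the tester pushed down until its foot rests on the board the pin reads about 3.5 mm on the soft pad and about 7 mm on a sound one, the rest having sunk into the pad
- stand: fixed wooden ring that carries the tester, 56 mm across, 24 mm high, with a 20 mm wide hole through it; origin at the centre of its underside
- stand_top (a point): centre of the stand's top, where the centre of the tester's foot belongs
- tin: loose closed round polish tin, black, about 180 g, 64 mm across (62 mm in its lower half) and 26 mm high; origin at the centre of its underside. Its weight presses the soft pad down level with the board but hardly moves a sound pad
- brush: bystander: loose oval wooden brush 165 x 56 x 36 mm lying bristles down, long side along its x; origin centre of underside
- shoe_horn: bystander: loose chrome shoe horn about 170 x 40 x 8 mm, long side along its x; origin at its middle, underside
- boot_tree: bystander: loose green plastic boot tree 260 mm long along its x, 64 mm wide and high; origin at its middle, underside
- jar: bystander: loose small glass jar 48 mm across, 50 mm high; origin centre of underside
- carton: bystander: loose cardboard carton 50 x 80 x 32 mm; origin centre of underside
- mug: bystander: loose white mug 76 mm across, 85 mm high, handle at its +y; origin centre of underside
There are look-alikes about, which are no part of the job. Leave any blue or pink look-alike of the stand alone.

How it is judged:
By the outcome, as a careful person would: the job done as asked, in the order asked, and still so for the second after the job is handed in, with the robot touching nothing.
It also fails if it takes over 66 s, if anything falls off the work surface, if the arm or the gripper's body presses on something with over 40 N, if the wrist force passes 120 N, or if a joint passes its speed limit or range.

## Working session

There is one attempt and no reset: what is moved stays moved. The work goes in short steps, each a Python script; the robot and the scene stay as the last script left them, time stands still between calls to the robot, and variables do not carry over. Pictures are saved under pics/ and viewed, about 8 in all and at most 12, crops included, and the job is handed in when it is done.

```bash
mkdir -p pics; ls; python3 - <<'E'
from station import manip, snapshot, camera_model
import cv2,numpy as np
for n in ("scene","side"):
    im=snapshot(n); cv2.imwrite(f"pics/{n}0.png",im[:,:,::-1])
    c=camera_model(n); print(n,{k:(np.round(v,4).tolist() if not isinstance(v,str) else v) for k,v in c.items()})
c=camera_model("wrist"); print({k:np.round(v,4).tolist() for k,v in c.items()})
im=snapshot("wrist"); cv2.imwrite("pics/wrist0.png",im[:,:,::-1])
print(manip.current_clock(),manip.current_orientation())
a=cv2.imread("pics/scene0.png");b=cv2.imread("pics/side0.png")
cv2.imwrite("pics/s0big.png",cv2.resize(a,(800,600),interpolation=cv2.INTER_CUBIC))
E
```

```text
pics
scene {'mtx': [[418.2708, 0.0, 255.286], [0.0, 418.2708, 186.4236], [0.0, 0.0, 1.0]], 'camera_from_world': [[-0.2586, 0.9659, -0.009, 0.0641], [-0.6989, -0.1807, 0.692, 0.3526], [0.6668, 0.1853, 0.7218, -1.5794], [0.0, 0.0, 0.0, 1.0]]}
side {'mtx': [[472.9999, 0.0, 244.0679], [0.0, 472.9999, 188.7498], [0.0, 0.0, 1.0]], 'camera_from_world': [[-0.7008, -0.7132, -0.0095, 0.436], [0.3655, -0.3705, 0.8539, -0.2239], [-0.6126, 0.595, 0.5203, -1.0357], [0.0, 0.0, 0.0, 1.0]]}
{'mtx': [[334.9965, 0.0, 260.372], [0.0, 334.9965, 192.5287], [0.0, 0.0, 1.0]], 'mount': [[1.0, -0.0001, 0.0007, 0.0005], [0.0007, 0.2813, -0.9596, -0.1455], [-0.0001, 0.9596, 0.2813, 0.0718], [0.0, 0.0, 0.0, 1.0]]}
0.15 [-1.57058299e+00  6.91408884e-04  6.14066913e-04]
```

View pics/s0big.png

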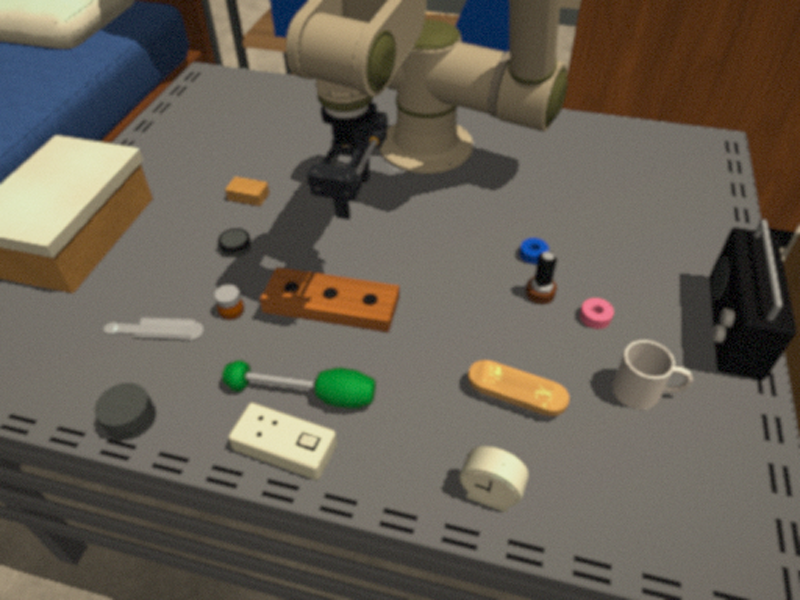

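View pics/side0.png

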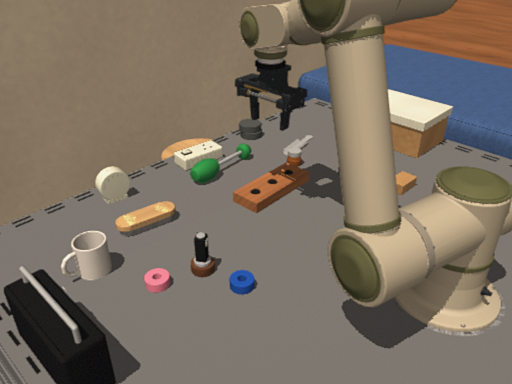

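The scene view (800x600 enlargement) shows the board with its pads at (291,287), (331,293) and (370,299). The tester is on its brown stand at (543,275). The blue ring (534,250) and pink ring (597,312) are look-alikes. There are two candidates for the tin, dark discs at (234,241) and (125,410), so I'll measure their sizes and check enlarged crops.

```bash
cat > h.py <<'E'
from station import manip, snapshot, camera_model
import cv2,numpy as np
from scipy.spatial.transform import Rotation as R
def cam(name):
    c=camera_model(name); K=np.array(c["mtx"])
    if name=="wrist":
        T=np.eye(4);T[:3,:3]=R.from_rotvec(manip.current_orientation()).as_matrix();T[:3,3]=manip.current_eef_pos()
        W=T@np.array(c["mount"])
    else: W=np.linalg.inv(np.array(c["camera_from_world"]))
    return K,W,c
def unproj(kw,px,z):
    K,W=kw[:2]; p=np.linalg.solve(K,[px[0],px[1],1.]); d=W[:3,:3]@np.array([p[0],-p[1],-1]); o=W[:3,3]
    return o+d*(z-o[2])/d[2]
def proj(kw,P):
    K,W=kw[:2]; q=np.linalg.inv(W)@np.r_[P,1]; u=K@np.array([q[0],-q[1],-q[2]]); return u[:2]/u[2]
E
python3 - <<'E'
from h import *
s=cam("scene"); print([k for k in s[2]])
f=1.5625
def g(n,u,v,z): print(n,np.round(unproj(s,(u/f,v/f),z),3))
g("padA",291,287,.034);g("padB",331,293,.034);g("padC",370,299,.034)
g("tester top",546,257,.101);g("stand base",541,298,0)
for n,a in dict(small=(218,250,238),big=(96,154,398)).items():
    P=unproj(s,(a[0]/f,a[2]/f),.026);Q=unproj(s,(a[1]/f,a[2]/f),.026);print(n,P,Q,np.linalg.norm(P-Q))
side=cam("side"); print("side of tester top",proj(side,unproj(s,(546/f,257/f),.101)))
a=cv2.imread("pics/scene0.png")
c1=cv2.resize(a[125:225,55:265],None,fx=3.8,fy=3.8,interpolation=cv2.INTER_CUBIC) 
c2=cv2.resize(a[230:285,50:110],None,fx=3.8,fy=3.8,interpolation=cv2.INTER_CUBIC)
c3=cv2.resize(a[150:205,325:400],None,fx=3.8,fy=3.8,interpolation=cv2.INTER_CUBIC)
out=np.zeros((600,800,3),np.uint8);out[:380,:798]=c1;out[385:385+209,:228]=c2;out[385:594,240:525]=c3
cv2.imwrite("pics/crop1.png",out)
E
```

```text
['mtx', 'camera_from_world']
padA [ 0.559 -0.123  0.034]
padB [ 0.555 -0.046  0.034]
padC [0.551 0.027 0.034]
tester top [0.435 0.321 0.101]
stand base [0.438 0.327 0.   ]
small [ 0.45959551 -0.3194393   0.026     ] [ 0.44354644 -0.25695356  0.026     ] 0.0645138808541516
big [ 0.86252273 -0.33814692  0.026     ] [ 0.8389264  -0.24776903  0.026     ] 0.0934074393497186
side of tester top [200.11350198 232.31517713]
```

View pics/crop1.png

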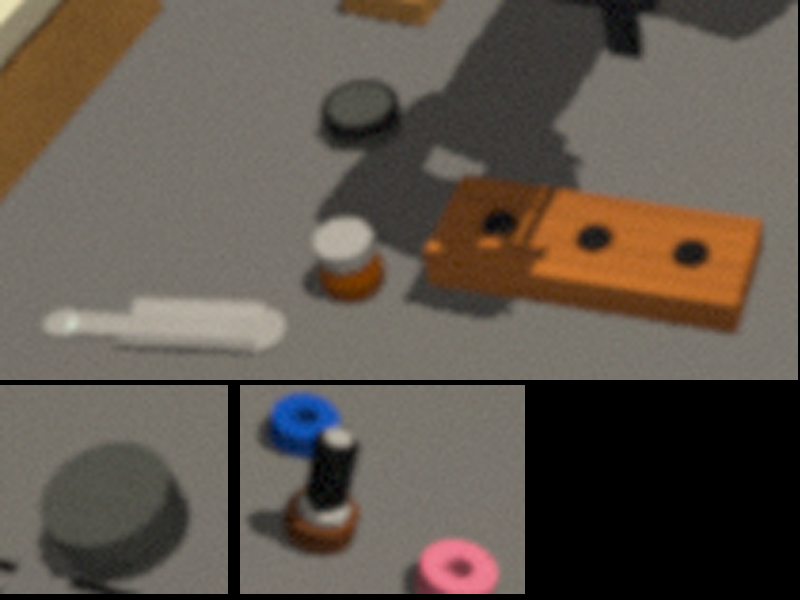

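Candidates for the tin:
- **Small disc at scene (149,153):** 64.5 mm across and low, so it matches the tin.
- **Big disc at about (80,261):** 93 mm across and beyond reach, so it is a look-alike.

The tester is on the brown stand. Next I'll go above it and look from close by. I'll also use the wrist picture already taken over the board.

```bash
cat >> h.py <<'E'
R0=R.from_rotvec([-np.pi/2,0,0])
def ori(deg): return (R.from_euler('z',deg,degrees=True)*R0).as_rotvec()
E
python3 - <<'E'
from h import *
s=cam("scene");f=1.5625
w=cam("wrist")
np.save("w0.npy",w[1])
for n,p in dict(h0=(.551,.027,.034),h1=(.555,-.046,.034),h2=(.559,-.123,.034),tin=(.4515,-.288,.026)).items(): print(n,proj(w,np.array(p)))
print("jar",unproj(s,(145,188),.05),"tree",unproj(s,(345/f,385/f),.03))
for d in (90,-90):
    q=manip.inverse_kinematics([.436,.323,.19],ori(d)); print(d,None if q is None else np.round(q,2))
d=min((90,-90),key=lambda d: abs(manip.inverse_kinematics([.436,.323,.19],ori(d))[5]))
manip.goto([.436,.323,.19],ori(d)); print(d,manip.current_clock(),manip.current_eef_pos())
w=cam("wrist"); im=snapshot("wrist"); np.save("w1.npy",w[1]); cv2.imwrite("pics/wrist1.png",im[:,:,::-1])
print(proj(w,np.array([.436,.323,.101])),proj(w,np.array([.436,.323,.024])))
a=cv2.imread("pics/wrist0.png");b=im[:,:,::-1]
cv2.imwrite("pics/w01.png",np.vstack([a,b])[:, :])
big=np.vstack([cv2.resize(a,(400,300),interpolation=cv2.INTER_AREA),cv2.resize(b,(400,300),interpolation=cv2.INTER_AREA)])
cv2.imwrite("pics/w01.png",big)
E
```

```text
h0 [285.47729384 139.33440033]
h1 [287.72398239 205.91885616]
h2 [289.64992313 268.57049698]
tin [205.13112126 376.8625169 ]
jar [ 0.61737866 -0.22071873  0.05      ] tree [0.74013684 0.04185626 0.03      ]
90 [ 0.42  0.39  1.52  0.    1.23 -1.15]
-90 [ 0.42  0.39  1.52 -0.    1.23  1.99]
90 1.425 [0.43655049 0.32237358 0.19013867]
[262.1140107  196.21689634] [261.72445102 172.66626708]
```

View pics/wrist1.png

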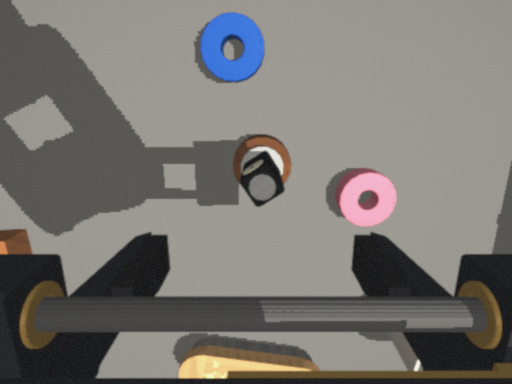

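View pics/wrist0.png

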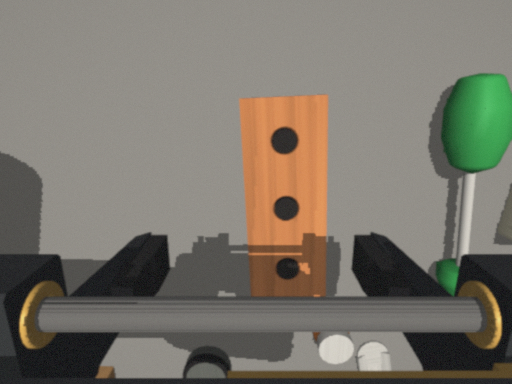

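Wrist 1 shows the tester at about (262,180), with the barrel visibly yawed to the tool. Wrist 0 shows the pads at (284,140), (286,208) and (288,268), within about 3 px of what I predicted. I'll enlarge the tester.

```bash
python3 - <<'E'
import cv2
a=cv2.imread("pics/wrist1.png")[120:222,200:336]
cv2.imwrite("pics/t1.png",cv2.resize(a,None,fx=5.88,fy=5.88,interpolation=cv2.INTER_CUBIC))
E
```

```text
(no output)
```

View pics/t1.png

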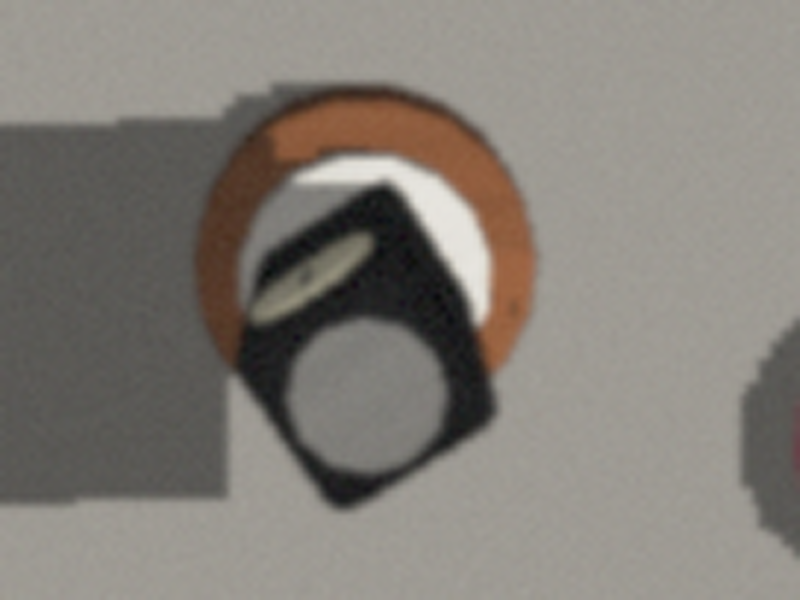

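```bash
python3 - <<'E'
from h import *
w=(cam("wrist")[0],np.load("w1.npy"))
g=lambda u,v,z: unproj(w,(200+u/5.88,120+v/5.88),z)
A,B,C=g(497,408,.098),g(340,508,.098),g(240,365,.098)
print(A,B,C,"sides",np.linalg.norm(A-B),np.linalg.norm(B-C))
print("centre from corners",(A+C)/2,"cap",g(367,395,.101))
for n,(P,Q) in dict(AB=(A,B),BC=(B,C)).items(): d=Q-P;print(n,np.degrees(np.arctan2(d[1],d[0])))
L,Rr=g(195,265,.024),g(538,265,.024);print("stand",L,Rr,np.linalg.norm(L-Rr),(L+Rr)/2)
L,Rr=g(238,275,.032),g(490,275,.032);print("foot",L,Rr,np.linalg.norm(L-Rr),(L+Rr)/2)
print("foot top edge (centre should be 20mm from)",g(365,155,.032),"stand far",g(365,90,.024))
print(manip.current_width())
w0=(w[0],np.load("w0.npy"))
for p in ((284,140),(286,208),(288,268)): print(unproj(w0,p,.034))
E
```

```text
[0.43168771 0.3395367  0.098     ] [0.44486711 0.31979715 0.098     ] [0.4260519  0.30742189 0.098     ] sides 0.023734920610652434 0.02252019572073864
centre from corners [0.4288698  0.32347929 0.098     ] cap [0.42913596 0.32322386 0.101     ]
AB -56.270347100149145
BC -146.66601707534272
stand [0.42857441 0.29597119 0.024     ] [0.42869521 0.35119034 0.024     ] 0.05521928058366899 [0.42863481 0.32358076 0.024     ]
foot [0.42854321 0.30335216 0.032     ] [0.42862978 0.34293737 0.032     ] 0.03958531223053879 [0.4285865  0.32314476 0.032     ]
foot top edge (centre should be 20mm from) [0.40970755 0.32331708 0.032     ] stand far [0.40067711 0.32336193 0.024     ]
0.08833251948484985
[0.54947756 0.0263104  0.034     ]
[ 0.55315365 -0.04842122  0.034     ]
[ 0.5570599  -0.12225943  0.034     ]
```

The tester is centred at (0.429, 0.3235), which three features agree on: cap, foot and stand. Its yaw is about 33°. Widths measure 39.6 mm for the foot and 55.2 mm for the stand, against 40 and 56 given. I'll grip it across its ±y faces, clear of the dial.

```bash
python3 - <<'E'
from h import *
x,y,o=.429,.3235,ori(123.4)
manip.goto([x,y,.13],o)
manip.move_l([x,y,.050],feed=.1)
print(manip.current_eef_pos(),manip.current_wrist_force())
manip.command_gripper(0.0,30)
print("w",manip.current_width(),manip.current_eef_pos(),manip.current_wrist_force())
manip.move_l([x,y,.110],feed=.1)
print("w",manip.current_width(),manip.current_wrist_force(),manip.current_clock())
manip.goto([.5495,.0265,.085],o)
print(manip.current_eef_pos(),manip.current_clock())
cv2.imwrite("pics/side1.png",snapshot("side")[:,:,::-1])
a=snapshot("side"); c=cv2.resize(a[60:260,170:370],(600,600),interpolation=cv2.INTER_CUBIC); cv2.imwrite("pics/side1c.png",c[:,:,::-1])
E
```

```text
[0.4293769  0.32366975 0.05060536] [-0.2583062  -0.55733189 -0.00678159]
w 0.025559925444660944 [0.42896679 0.32351618 0.04997682] [ 0.70690918  0.64178769 -0.30121579]
w 0.02581154309750053 [ 0.09376111 -0.88657006 -1.36555333] 4.7417
[0.5493068  0.02755    0.08497098] 5.9667
```

View pics/side1c.png

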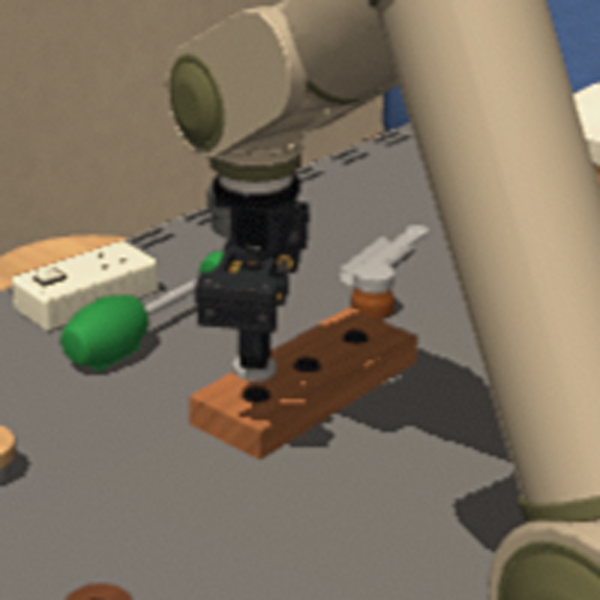

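The tester is held upright above the +y pad, at crop (256,393). Next I'll probe all three pads to the same depth.

```bash
python3 - <<'E'
from h import *
def F(n=12):
    v=[]
    for _ in range(n): v.append(manip.current_wrist_force()[2]); manip.dwell(.02)
    return round(np.mean(v),2),round(np.std(v),2)
o=ori(123.4); H=[(.5495,.0265),(.5533,-.0484),(.557,-.1223)]
for i,(x,y) in enumerate(H):
    if i: manip.move_l([x,y,.080],feed=.12)
    manip.move_l([x,y,.072],feed=.06); manip.dwell(.15); f0=F()
    r=[]
    for z in (.063,.0605):
        manip.move_l([x,y,z],feed=.03); manip.dwell(.1); p=manip.current_eef_pos(); r.append((np.round(p,4).tolist(),F()))
    print(i,f0,r,manip.current_width())
    manip.move_l([x,y,.080],feed=.08)
print(manip.current_clock())
E
```

```text
0 (np.float64(-1.67), np.float64(0.46)) [([0.5498, 0.0264, 0.0633], (np.float64(1.66), np.float64(0.45))), ([0.5496, 0.0265, 0.0607], (np.float64(3.74), np.float64(0.57)))] 0.02519819027228703
1 (np.float64(-1.37), np.float64(0.46)) [([0.5533, -0.0484, 0.0631], (np.float64(0.35), np.float64(0.32))), ([0.5534, -0.0484, 0.0606], (np.float64(1.25), np.float64(0.56)))] 0.025562244531837117
2 (np.float64(-1.54), np.float64(0.48)) [([0.5573, -0.1224, 0.0633], (np.float64(2.01), np.float64(0.3))), ([0.5572, -0.1224, 0.0607], (np.float64(4.13), np.float64(0.54)))] 0.02593764074348328
14.6667
```

The net forces at equal depth were 5.4, 2.6 and 5.7 N. The model predicts 5.2, 2.8 and 5.7 N, so the middle pad (rack_hole1) is the soft one. Now I'll return the tester and then go above the tin to look.

```bash
python3 - <<'E'
from h import *
x,y,o=.429,.3235,ori(123.4)
manip.move_l([.557,-.122,.115],feed=.15)
manip.goto([x,y,.110],o)
manip.move_l([x,y,.060],feed=.1)
for z in (.052,.0505,.0500):
    manip.move_l([x,y,z],feed=.03); manip.dwell(.1); f=np.mean([manip.current_wrist_force()[2] for _ in range(8)]); print(z,manip.current_eef_pos(),f)
    if f>1: break
manip.command_gripper(.07); manip.dwell(.2)
manip.move_l([x,y,.15],feed=.15)
cv2.imwrite("pics/wrist2.png",snapshot("wrist")[:,:,::-1]); print(manip.current_clock())
for d in (0,180): 
  q=manip.inverse_kinematics([.4515,-.288,.15],ori(d)); print(d,q)
manip.goto([.4515,-.288,.15],ori(0)); manip.command_gripper(.088)
w=cam("wrist"); im=snapshot("wrist"); np.save("w3.npy",w[1]); cv2.imwrite("pics/wrist3.png",im[:,:,::-1])
print(manip.current_clock(),proj(w,np.array([.4515,-.288,.026])))
a=cv2.imread("pics/wrist2.png")
cv2.imwrite("pics/w23.png",np.vstack([cv2.resize(a[0:256,130:394],None,fx=1.15,fy=1.15),cv2.resize(im[0:256,130:394,::-1],None,fx=1.15,fy=1.15)]))
E
```

```text
0.052 [0.42907933 0.32354846 0.05213509] -1.549976106886224
0.0505 [0.42900779 0.32352491 0.05051253] -0.9387780099650076
0.05 [0.42900619 0.32349861 0.0500097 ] -1.4972770777866842
20.4583
0 [-0.78671416  0.42100985  1.58804859  0.          1.13253421 -0.78671416]
180 [-7.86714160e-01  4.21009851e-01  1.58804859e+00 -4.44089210e-16
  1.13253421e+00  2.35487849e+00]
23.1583 [260.01226155 184.3749673 ]
```

View pics/w23.png

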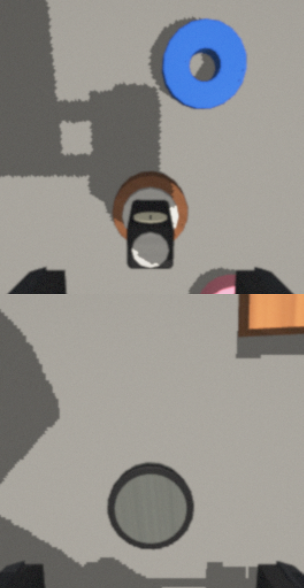

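The tester stands on its stand again (foot on the ring, crop (150,215)). The tin's centre is at wrist pixel (261,184), against (260,184) predicted, so its position holds to about 1 mm. I'll take a quick blob measurement over the middle pad, then fetch the tin.

```bash
python3 - <<'E'
from h import *
o=ori(0)
manip.goto([.5535,-.048,.17],o); manip.dwell(.1)
w=cam("wrist"); im=snapshot("wrist"); cv2.imwrite("pics/wrist4.png",im[:,:,::-1])
p=proj(w,np.array([.5535,-.048,.034])); print("pred",p)
m=(im.max(2)<60).astype(np.uint8)
n,l,st,c=cv2.connectedComponentsWithStats(m)
for i in range(1,n):
    if np.hypot(*(c[i]-p))<25 and st[i,4]>50: print(st[i],c[i],unproj(w,c[i],.034), 26e-3)
    elif 200<st[i,4]<3000: print("other",st[i],c[i],unproj(w,c[i],.034))
print(manip.current_clock())
E
```

```text
pred [260.32449253 179.16259752]
other [240  75  31  33 788] [255.46700508  90.41624365] [0.54974682 0.02546508 0.034     ]
[246 165  29  29 645] [259.86976744 179.32093023] [ 0.5531062  -0.04814044  0.034     ] 0.026
other [250 245  28  26 566] [263.52826855 257.21908127] [ 0.55632036 -0.12261386  0.034     ]
24.3333
```

```bash
python3 - <<'E'
from h import *
o=ori(0); x,y=.4519,-.288
manip.goto([x,y,.09],o)
manip.move_l([x,y,.004],feed=.08)
manip.command_gripper(0.0,15); print("w",manip.current_width(),manip.current_eef_pos(),manip.current_wrist_force())
manip.move_l([x,y,.12],feed=.12); print("w",manip.current_width(),manip.current_wrist_force())
X,Y=.5531,-.0481
manip.goto([X,Y,.12],o); manip.move_l([X,Y,.044],feed=.08); manip.dwell(.1)
g=lambda: np.mean([manip.current_wrist_force()[2] for _ in range(10)])
f0=g(); print("f0",f0,manip.current_clock(),manip.current_eef_pos())
cv2.imwrite("pics/scene2.png",snapshot("scene")[:,:,::-1]); cv2.imwrite("pics/side2.png",snapshot("side")[:,:,::-1])
E
python3 - <<'E'
import sys; sys.path.insert(0,'.')
import os; os.chdir('.')
import cv2,numpy as np
a=cv2.imread("pics/scene2.png")[130:230,130:290];b=cv2.imread("pics/side2.png")[110:230,210:330]
cv2.imwrite("pics/p2.png",np.hstack([cv2.resize(a,(480,300)),cv2.resize(b,(300,300))]))
E
```

```text
w 0.06341435498090618 [ 0.45195278 -0.28804697  0.0041487 ] [-0.63950982  1.13123216  1.80814758]
w 0.06316540804372832 [-0.60170794  0.62286205 -2.81990687]
f0 -2.4315607270926316 30.4417 [ 0.55338452 -0.04815784  0.04452963]
```

View pics/p2.png

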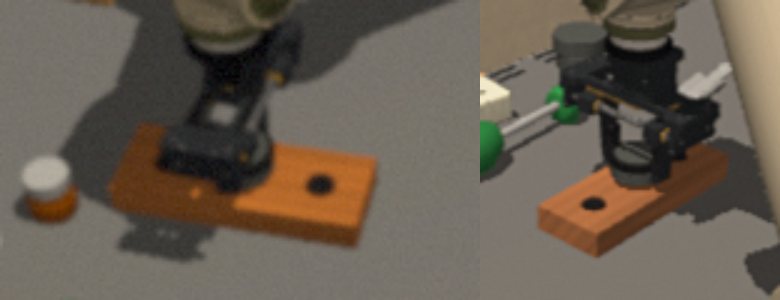

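The tin is held level over the middle pad, with its underside at about 40 mm. I'll lower it slowly, watching the force, then release and retreat.

```bash
python3 - <<'E'
from h import *
o=ori(0); X,Y=.5531,-.0481
g=lambda: np.mean([manip.current_wrist_force()[2] for _ in range(10)])
for z in (.0375,.0365,.036):
    manip.move_l([X,Y,z],feed=.02); manip.dwell(.1); f=g(); print(z,np.round(manip.current_eef_pos(),4),round(f,2))
    if f>1: break
manip.command_gripper(.086); manip.dwell(.2); print(manip.current_wrist_force())
manip.move_l([X,Y,.17],feed=.1); manip.dwell(.2)
w=cam("wrist"); im=snapshot("wrist"); p=proj(w,np.array([X,Y,.058])); print("pred tin top",p)
hs=cv2.cvtColor(im,cv2.COLOR_RGB2HSV); cv2.imwrite("pics/wrist5.png",im[:,:,::-1])
print(manip.current_clock())
s=snapshot("scene"); d=snapshot("side")
cv2.imwrite("pics/fin.png",np.vstack([np.hstack([cv2.resize(im[80:230,160:360],(400,300),interpolation=cv2.INTER_CUBIC),cv2.resize(d[130:280,180:380],(400,300),interpolation=cv2.INTER_CUBIC)]),cv2.resize(s[90:240,50:450],(800,300),interpolation=cv2.INTER_CUBIC)])[:,:,::-1])
E
```

```text
0.0375 [ 0.5531 -0.0481  0.0375] -1.41
0.0365 [ 0.5532 -0.0481  0.0366] -1.29
0.036 [ 0.5532 -0.0481  0.0362] 2.36
[-0.35848242 -0.45454406  0.58468968]
pred tin top [260.20478342 188.28332049]
34.275
```

View pics/fin.png

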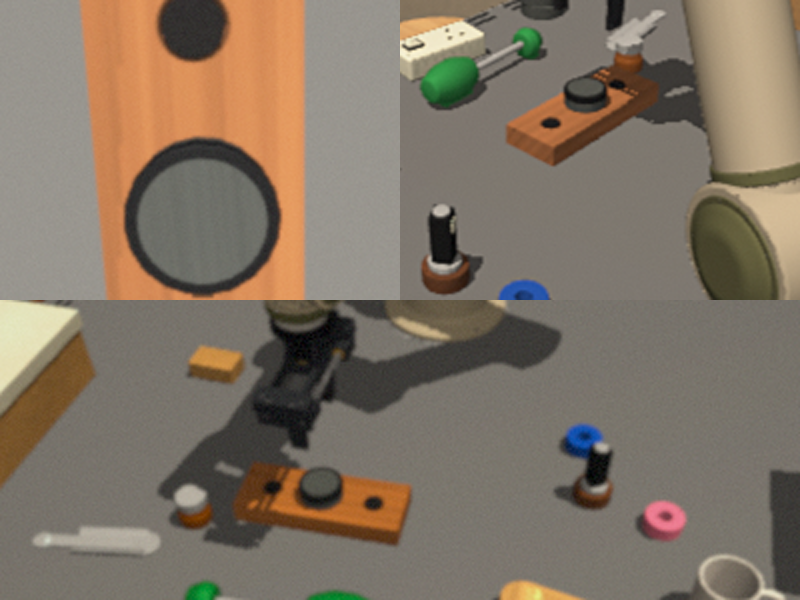

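The tin lies flat on the middle pad, with its top at wrist pixel (261,188) against (260,188) predicted. The tester is upright on the brown stand and the bystanders look untouched, so I'm handing in.

```bash
python3 -c "
from station import manip
manip.finish_job(); print(manip.current_clock())"
```

```text
the job is handed in; nothing more can be done
the job is handed in; nothing more can be done
```

The middle pad (rack_hole1) is the soft one, and the polish tin is now flat and centred on it. The job is handed in; the robot clock read 34.3 s at my last check, against the 66 s limit.

- **Finding the soft pad:** I pressed the tester's pin into all three pads to the same depth. The forces were 5.4 N at the +y end, 2.6 N in the middle and 5.7 N at the -y end. The spring figures you gave predict about 5.2, 2.8 and 5.7 N.
- **Tester:** I stood it back on the brown stand before touching the tin. The last pictures show it upright there. I felt no clear contact force as I set it down, so I judged it seated from the commanded height and the pictures.
- **Tin:** I took the 64 mm disc. The larger black disc, about 93 mm across, is a look-alike, and I left it alone. The tin touched down at about 5 N over its hanging weight, and its top is within about 1 pixel (under 1 mm) of the target.
- **Other things:** the bystanders in view and the blue and pink look-alikes appear unmoved.

No check failed or disagreed. The only differences were about 2 mm between the scene and wrist camera estimates, and I used the close wrist measurement.

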